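# Find the fouled heater well with the dip rod

## Task

One of the three wells of the dry-block heater is fouled underneath its stiff sliding pad. Working along the row from the well next to the control panel to the far one, push the steel dip rod firmly into each well until it really bottoms, not just until the pad resists and read the rod's dark ring mark against the rim; then leave the rod standing, released, at the bottom of the one well in which the mark stays above the rim. Leave the other things on the bench alone.

Things in the scene. Friction and masses are not known exactly. Their poses are not given: they have to be found in the camera images.
- block: Dry-block heater, fixed: aluminium block 90 x 160 mm, 85 mm high, in a white rim (60 mm high), with a white control panel box (130 x 100 mm, 70 mm high) at its +y end. Origin at the underside, below the middle well; x across the row, y along the row towards the panel, z up. Three blind round wells 45 mm apart along y, bore 12 mm, with a 2.5 mm chamfer at the mouth.
- well_1 (a point): Centre of the mouth, level with the block's top face, of the first well, next to the control panel (block y = +45 mm). In each well a white pad hangs 32 to 41 mm below the rim; it has no spring, slides down against 1.5 to 3 N of friction and stays where it is pushed. Below it the rod stops solid on the bottom.
- well_2 (a point): The same for the middle well (block y = 0). Sound wells bottom 57 to 63 mm below the rim; the single fouled one, which looks just like them and can be any of the three, bottoms 43 to 47 mm below the rim.
- well_3 (a point): The same for the last well, farthest from the panel (block y = -45 mm). In every well only a solid stop that bears more than 4.5 N for 0.1 s counts as bottomed (push with 10 to 20 N). The rules call the three bottoms, with their pads, floor_a, floor_b and floor_c, in no particular order.
- rod: Steel dip rod, 90 g, 150 mm long, at first standing upright in its stand. Origin at the centre of its flat lower tip, z up along the rod. Shaft 10 mm diameter from 0 to 100 mm; flange 26 mm diameter from 100 to 106 mm; dark round handle 16 mm diameter from 106 to 150 mm, to be gripped from above just over the flange.
- rod_tip (a point): Centre of the rod's flat lower tip (the rod's origin).
- rod_mark (a point): Centre of the rod's dark ring mark, 2 mm wide, 52 mm above the tip. At the bottom of a sound well it is 5 to 11 mm below the rim, in the fouled well 5 to 9 mm above it.
- stand: Grey plastic stand, fixed, 60 x 60 mm, 55 mm high, with an 11.5 mm blind hole 45 mm deep from above at its centre, in which the rod stands at first (its tip 10 mm above the bench). Origin at the centre of its underside.
- bottle: White bottle, 60 mm diameter, 130 mm high, origin at the centre of its underside. Bystander.
- tip_box: Closed box with a blue lid, 85 x 120 x 72 mm, origin at the centre of its underside. Bystander.
- beaker: Glass beaker, 66 mm diameter, 85 mm high, origin at the centre of its underside. Bystander.
Not all that is in view belongs to the job. There is more than one size of the rod; the job needs the middle-sized.

How it is judged:
By the outcome, as a careful person would: the job done as asked, in the order asked, and still so for the second after the job is handed in, with the robot touching nothing.
It also fails if it takes over 64 s, if anything falls off the work surface, if the arm or the gripper's body presses on something with over 40 N, if the wrist force passes 120 N, or if a joint passes its speed limit or range.

## Robot

A 6-joint arm with a two-finger parallel gripper is mounted at the origin on the work surface. World frame = base frame: x ahead of the robot, y to its left, z up, the work surface at z = 0. Lengths are in mm, angles in rad, forces in N, time in s.
With the tool pointing down it reaches from about 275 to 750 mm from the base axis. Payload 10.2 kg.
Tool frame: the origin (TCP) lies midway between the tips of the shut fingers; the grasp point (between the pads) lies 19 mm behind it (ctrl.pinch_z is the distance from the TCP to the grasp point, in mm); x points along the fingers, z is the direction in which the jaws open and shut, and the axes are right-handed (so a half turn about x gives the same grasp; the last joint's range is limited). The gripper opens to 85 mm and grips with 20 to 120 N. Pads are 22 mm wide; open, the fingers measure 114 mm over their backs; the gripper's body (76 mm by 85 mm) begins 54 mm behind the grasp point. The pads swing forward as they close: fully open they stand 13 mm farther back than shut.
Start: joints at [-1.472, 0.313, 1.498, -0, 1.331, -0.223], TCP at [166.031, -498.061, 231.294] pointing down, gripper open.
Joint ranges: [-2.94, 2.94], [-0.97, 2.17], [0.19, 2.56], [-1.23, 4.37], [0.02, 3.11], [-2.88, 2.88]. Speed limits (rad/s): [2.39, 2.39, 3.01, 3.14, 3.14, 3.14].

## Interface

Orientations are given as a unit quaternion [w, x, y, z].
In Python, from rig import ctrl, capture, workorder, nets gives the robot as it stands. The module is installed in compiled form; this text tells all that it offers.
- The arm moves only by the tool send_rows, never from a script. Its argument "rows" is text: rows parted by semicolons, each of 5 numbers parted by spaces: the opening, from 0 (shut) to 1 (fully open), then the shift along the tool's x, y, z in cm, then the turn about the tool's x in units of 5 degrees (1.0 is 5 degrees). In form: grip x y z yaw; .... A call has 1 to 12 rows; each row is the pose to reach, as a shift and turn from the pose commanded when the call began, along the tool's axes at that moment; what a row does not reach only later rows make up. A row lasts 1/10 s, in which the tool goes at most 50 mm and 8.59 degrees, less where a joint would pass 70% of its speed; a pose out of reach is approached as far as the arm can. A call with a gripper value outside its range is refused whole. The fingers move at their own pace and stop on an object; "grip_force" is the grip in N (left out, the last holds). Time passes only in rows, so rows that repeat a pose let the fingers close. It gives the time, the measured TCP pose, the force and the opening at its end, in the units of the state.
- ctrl.sense(): the state, without advancing time (a new reading comes with each control period).
- capture(name): name is "scene" or "top"; returns a dict with "pixels" (384x512x3 uint8, red, green, blue), "intrinsics" (3x3 intrinsics, pixels), "view" (4x4, takes a point from world to camera coordinates). Camera axes: x right, y down, z forward; pixel columns grow to the right and rows downward; lengths in mm; the calibration is good to about 2 mm. A picture is of the moment at which its call begins. There is no depth.
- workorder.finish_job(): hands the job in, once; it reports no verdict.
Trained networks look in a picture, given as the dict that the camera call returned (one of the last four; its "shot" number tells which), for a name from the list of things; names that differ only in an ending like _2 or _b are one class to them, and where a whole thing is asked for, a point or a joint stands for the part that bears it (a point fixed in the world has none). Each returns a list of dicts, best first, with "confidence" (0 to 1); they miss things now and then, are a little off and sometimes report something else, mostly with a low value. They report only what shows in the picture. A call takes as long as a camera call. They do not tell look-alikes from the thing itself.
- nets.boxes_of(picture, target): "location" ([x, y, z] in mm, in world coordinates, good to about 4 mm: the middle of the surface that is visible of it).
- nets.spot_point(picture, target): "location" ([x, y, z] in mm, in world coordinates, good to about 4 mm: a listed point, or the origin of a listed thing).
The state is a dict: "time_s": time; "joints": joint angles; "dq": joint speeds; "tau": joint torques, N m; "eef_pos": TCP position; "ee_rot": TCP orientation; "force": force on the tool from outside, world axes, zero at the start; "wrist_torque": the same for the moment, N m; "grip_width": opening from 0.0 (shut) to 1.0 (fully open).
Only numpy, scipy, OpenCV 4.12 (cv2) and the standard library are available. Lean on these libraries where they do the work, as an engineer would, in place of code of your own. Each camera call takes 0.05 s, during which the arm holds its last target.

## Working session

There is one attempt and no reset: what is moved stays moved. The work goes in short steps, Python scripts to look and compute and a tool call to move; the robot and the scene stay as the last step left them, time stands still between calls to the robot, and variables do not carry over. Pictures are saved under pics/ and viewed, and the job is handed in when it is done.

Besides the shell and the picture viewer there is one more tool, called after "Request:" in YAML: its name, and indented under it one key for each argument. send_rows: Moves the arm, as the interface text tells. Its arguments: {"type":"object","properties":{"rows":{"type":"string"},"grip_force":{"type":"number"}},"required":["rows"]}

```bash
mkdir -p pics; ls; cat > h.py <<'E'
import numpy as np, cv2
from rig import ctrl, capture, workorder, nets
def snap(cam,name):
    p=capture(cam); cv2.imwrite(f'pics/{name}.png',cv2.cvtColor(p['pixels'],cv2.COLOR_RGB2BGR)); return p
def proj(p,X):
    X=np.atleast_2d(X); K=np.array(p['intrinsics']);V=np.array(p['view'])
    c=(V@np.c_[X,np.ones(len(X))].T)[:3]; u=K@c; return (u[:2]/u[2]).T
def back(p,uv,z):
    K=np.array(p['intrinsics']);V=np.array(p['view']); R=V[:3,:3];t=V[:3,3]
    o=-R.T@t; d=R.T@np.linalg.solve(K,[uv[0],uv[1],1.]); return o+d*(z-o[2])/d[2]
E
python3 - <<'E'
from h import *
np.set_printoptions(precision=1,suppress=True)
for cam in ['scene','top']:
    p=snap(cam,cam+'0')
    print(cam,np.array(p['intrinsics']).tolist(),'campos',-p['view'][:3,:3].T@p['view'][:3,3])
    for t in ['rod','stand','block','bottle','tip_box','beaker']:
        print(t,[(np.round(d['location'],1),round(d['confidence'],2)) for d in nets.boxes_of(p,t)],[(np.round(d['location'],1),round(d['confidence'],2)) for d in nets.spot_point(p,t)])
    for t in ['well_1','well_2','well_3','rod_tip','rod_mark']:
        print(t,[(np.round(d['location'],1),round(d['confidence'],2)) for d in nets.spot_point(p,t)])
print(ctrl.sense(), ctrl.pinch_z)
E
```

```text
pics
scene [[436.16087033155753, 0.0, 253.08829577931562], [0.0, 436.16087033155753, 190.219862119097], [0.0, 0.0, 1.0]] campos [1206.   530.7  788.1]
rod [(array([413.4, 191. , 134.6]), 0.8), (array([472.5, 279.5, 115.8]), 0.55), (array([533.5, 210.3,  80.6]), 0.45)] [(array([403.9, 186.1,  -3.7]), 0.92), (array([533.9, 209.9,   1.1]), 0.44)]
stand [(array([488.5, 278. ,  44. ]), 0.55)] [(array([468. , 270.3,  -0.7]), 0.58)]
block [(array([574.1,  35. ,  71.5]), 0.82), (array([762.1,  24.7,  80.6]), 0.39)] [(array([536.8, -40.6,   1.7]), 0.66)]
bottle [(array([765.2,  21.9,  78.8]), 0.76)] [(array([751.1,   7.5,   2.1]), 0.74)]
tip_box [(array([ 506.8, -325.4,   62.2]), 0.96)] [(array([ 483.3, -350.5,    3.5]), 0.82)]
beaker [(array([732.4, 231.2,  58.8]), 0.88)] [(array([729.4, 226.5,  -1. ]), 0.86)]
well_1 [(array([533.8, -45.8,  84.2]), 0.82), (array([541.3,  -0.9,  82.3]), 0.73), (array([529.4, -87.1,  85.8]), 0.73), (array([ 485.9, -349.7,    6.3]), 0.68)]
well_2 [(array([533.8, -45.8,  84.2]), 0.82), (array([541.3,  -0.9,  82.3]), 0.73), (array([529.4, -87.1,  85.8]), 0.73), (
[... 1475 characters left out ...]
6.2,   3.4,  82.3]), 0.8), (array([535.5, -43.4,  88.4]), 0.64), (array([526.5, -89. ,  84.3]), 0.57)]
rod_tip [(array([401. , 189.3,   0.9]), 0.66), (array([531.8, 210.5,   2. ]), 0.59)]
rod_mark [(array([469.3, 273.5,  62.5]), 0.66), (array([404.3, 189.8,  65.9]), 0.53), (array([533.4, 209.3,  38.7]), 0.46)]
{'time_s': 1.8, 'joints': array([-1.5,  0.3,  1.5, -0. ,  1.3, -0.2]), 'dq': array([ 0.,  0.,  0.,  0., -0., -0.]), 'tau': array([  0. , -41.2, -26. ,  -0. ,   0. ,  -0. ]), 'eef_pos': array([ 166. , -498. ,  231.3]), 'ee_rot': array([ 0.6,  0.4,  0.6, -0.4]), 'force': array([ 0.8,  0. , -0.6]), 'wrist_torque': array([ 0.,  0., -0.]), 'grip_width': 1.000291977389539} 18.700000000000003
```

View pics.

View pics/scene0.png

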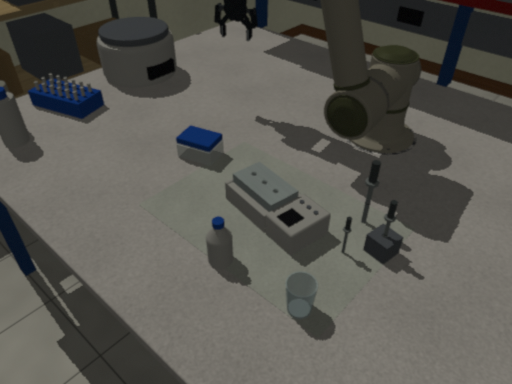

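View pics/top0.png

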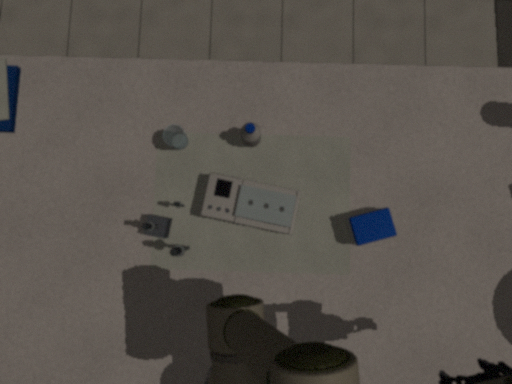

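```bash
python3 - <<'E'
import cv2
a=cv2.imread('pics/scene0.png')[130:330,250:450]; cv2.imwrite('pics/crop1.png',cv2.resize(a,(600,600),interpolation=cv2.INTER_CUBIC))
a=cv2.imread('pics/top0.png')[60:260,150:310]; cv2.imwrite('pics/crop2.png',cv2.resize(a,(480,600),interpolation=cv2.INTER_CUBIC))
E
```

```text
(no output)
```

View pics/crop1.png

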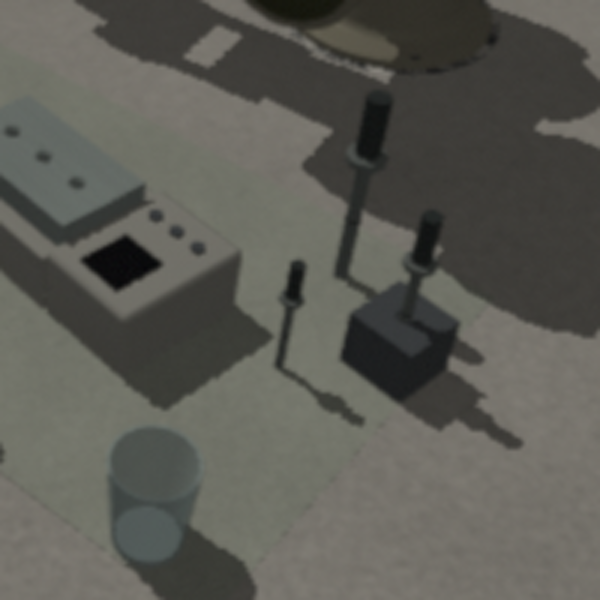

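View pics/crop2.png

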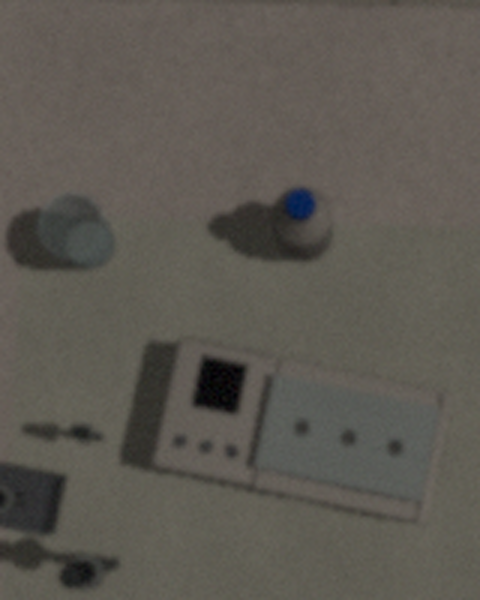

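```bash
python3 - <<'E'
from h import *
np.set_printoptions(precision=1,suppress=True)
from scipy.spatial.transform import Rotation as R
s=ctrl.sense(); q=s['ee_rot']; print(q, R.from_quat([q[1],q[2],q[3],q[0]]).as_matrix(), s['eef_pos'])
W=np.array([[543.7,1.2,85],[534.6,-44.6,85],[528,-88,85]])
for cam in ['scene','top']:
    p=snap(cam,cam+'1'); g=cv2.cvtColor(p['pixels'],cv2.COLOR_RGB2GRAY).astype(float)
    for X in W:
        u=proj(p,X)[0]; c=np.round(u).astype(int); r=6
        pt=g[c[1]-r:c[1]+r+1,c[0]-r:c[0]+r+1]; bg=np.median(pt); w=np.clip(bg-6-pt,0,None)
        yy,xx=np.mgrid[-r:r+1,-r:r+1]; 
        uc=c+np.array([(w*xx).sum(),(w*yy).sum()])/w.sum()
        print(cam,'well pred',u,'found',uc,'->',back(p,uc,85))
    S=[468,273]
    for z in (10,55,116,160): print(cam,'rod at',z,proj(p,[*S,z])[0])
    print('big top', [proj(p,[404,189.5,z])[0] for z in (0,180,190,200,210)], 'small',[proj(p,[532.5,208.5,z])[0] for z in (0,120)])
    c=proj(p,[*S,80])[0].astype(int); a=p['pixels'][c[1]-50:c[1]+50,c[0]-50:c[0]+50,::-1]
    print('crop origin',c-50); cv2.imwrite(f'pics/st_{cam}.png',cv2.convertScaleAbs(cv2.resize(a,(600,600),interpolation=cv2.INTER_CUBIC),alpha=1.8))
E
```

```text
[ 0.6  0.4  0.6 -0.4] [[-0.   0.9  0.3]
 [ 0.   0.3 -0.9]
 [-1.  -0.  -0. ]] [ 166.  -498.   231.3]
scene well pred [274.5 189.6] found [275.1 190.6] -> [545.7   4.8  85. ]
scene well pred [263.2 180.4] found [264.  181.9] -> [537.9 -39.   85. ]
scene well pred [252.6 172.3] found [253.5 173.5] -> [530.  -82.8  85. ]
scene rod at 10 [380.  247.4]
scene rod at 55 [383.6 234.3]
scene rod at 116 [388.8 215.2]
scene rod at 160 [392.9 200.5]
big top [array([363.3, 220.6]), array([375.8, 165. ]), array([376.6, 161.5]), array([377.4, 158. ]), array([378.2, 154.5])] small [array([341.9, 251.5]), array([349. , 215.2])]
crop origin [335 176]
top well pred [250.  202.1] found [250.2 202.1] -> [543.6   0.8  85. ]
top well pred [266.1 205.8] found [265.8 205.4] -> [535.6 -43.7  85. ]
top well pred [281.4 208.6] found [281.2 208.6] -> [527.9 -87.7  85. ]
top rod at 10 [160.  226.1]
top rod at 55 [155.9 226.1]
top rod at 116 [149.8 226.2]
top rod at 160 [144.9 226.2]
big top [array([187.2, 248.1]), array([173.6, 252.4]), array([172.7, 252.7]), array([171.8, 252.9]), array([170.9, 253.2])] small [array([183. , 205.5]), array([174.2, 203.2])]
crop origin [103 176]
```

View pics/st_scene.png

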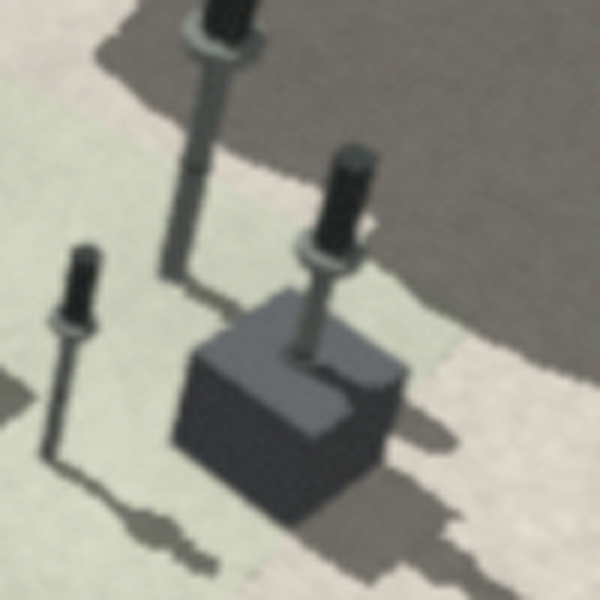

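View pics/st_top.png

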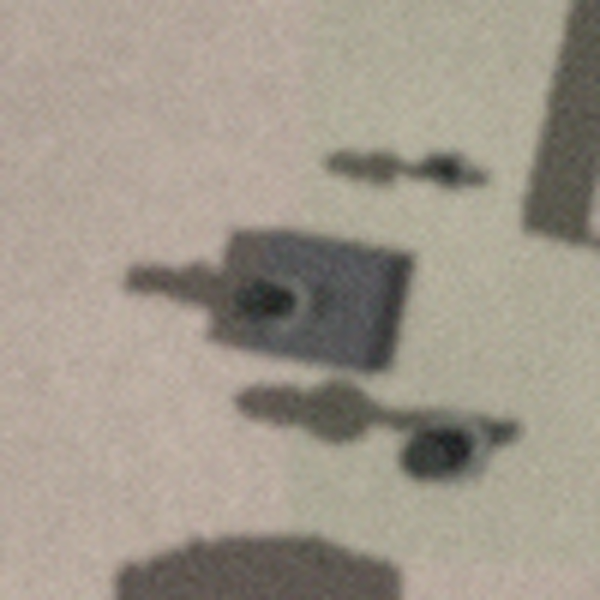

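```bash
cat >> h.py <<'E'
from scipy.spatial.transform import Rotation as Rn
def Rt(s): q=s['ee_rot']; return Rn.from_quat([q[1],q[2],q[3],q[0]]).as_matrix()
def shift(target):
    s=ctrl.sense(); return Rt(s).T@(np.array(target)-s['eef_pos'])/10
E
python3 - <<'E'
from h import *
np.set_printoptions(precision=2,suppress=True)
ps=capture('scene'); pt=capture('top')
print('scene rod top',back(ps,(394.2,201.5),160),'at stand top',back(ps,(385,235.2),55),'top',back(pt,(144.7,225.7),160))
s=ctrl.sense(); print(Rt(s)); 
for T in [(480,275,300),(469,275,280)]: print(T,shift(T))
E
```

```text
scene rod top [468.95 276.75 160.  ] at stand top [468.5  276.91  55.  ] top [469.27 273.73 160.  ]
[[ 0.    0.95  0.32]
 [ 0.    0.32 -0.95]
 [-1.    0.    0.  ]]
(480, 275, 300) [ -6.87  54.23 -63.41]
(469, 275, 280) [ -4.87  53.19 -63.75]
```

Candidates for the rod in scene0: the tall free-standing rod at (372,190), the rod in the grey stand at (388,222), and the short free-standing rod at (347,235). The middle-sized one is in the stand, as described, and the crops confirm it: the crop shows three sizes, with only that rod in the stand.

Request:
send_rows:
  rows: "1 -6.9 53.2 -63.75 0;1 -6.9 53.2 -63.75 0;1 -6.9 53.2 -63.75 0;1 -6.9 53.2 -63.75 0;1 -6.9 53.2 -63.75 0;1 -6.9 53.2 -63.75 0;1 -6.9 53.2 -63.75 0;1 -6.9 53.2 -63.75 0;1 -6.9 53.2 -63.75 0;1 -6.9 53.2 -63.75 0;1 -6.9 53.2 -63.75 0;1 -6.9 53.2 -63.75 0"
  grip_force: 90

```text
time_s: 3.2
eef_pos: [384.5, 60.9, 281.5]
ee_rot: [0.574, 0.414, 0.573, -0.413]
force: [0.8, -1.9, -0.6]
grip_width: 1.0
```

```bash
python3 - <<'E'
from h import *
np.set_printoptions(precision=2,suppress=True)
s=ctrl.sense(); print(s['time_s'],s['eef_pos'],s['force'],s['joints'],Rt(s)); print(shift((469,275,300)))
E
```

```text
3.2 [384.54  60.86 281.49] [ 0.81 -1.92 -0.57] [-0.15 -0.03  1.77 -0.    1.41  1.1 ] [[ 0.    0.95  0.32]
 [-0.    0.32 -0.95]
 [-1.    0.    0.  ]]
[ -1.85  14.79 -17.64]
```

Request:
send_rows:
  rows: "1 -1.8 14.8 -17.6 0;1 -1.8 14.8 -17.6 0;1 -1.8 14.8 -17.6 0;1 -1.8 14.8 -17.6 0;1 -1.8 14.8 -17.6 0;1 -1.8 14.8 -17.6 0;1 -1.8 14.8 -17.6 0"

```text
time_s: 3.9
eef_pos: [468.9, 272.5, 298.6]
ee_rot: [0.574, 0.413, 0.574, -0.413]
force: [-0.3, -0.3, 1.0]
grip_width: 0.997
```

```bash
python3 - <<'E'
from h import *
np.set_printoptions(precision=2,suppress=True)
s=ctrl.sense(); print(s['time_s'],s['eef_pos'],s['force'],s['dq']); print(shift((469,275,200)), shift((469,275,120)))
p=snap('scene','scene2');snap('top','top2')
E
```

```text
3.9 [468.87 272.49 298.59] [-0.35 -0.3   0.99] [-0.03 -0.03  0.02 -0.   -0.   -0.  ]
[ 9.86  0.1  -0.24] [17.86  0.11 -0.24]
```

View pics/scene2.png

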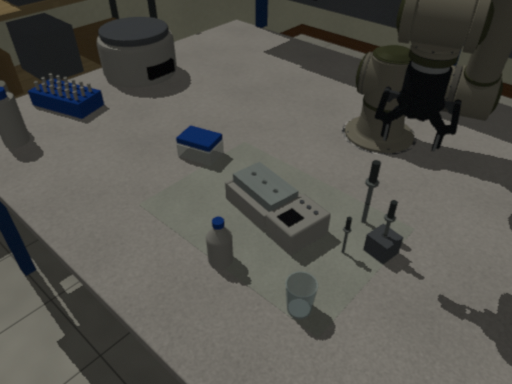

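View pics/top2.png

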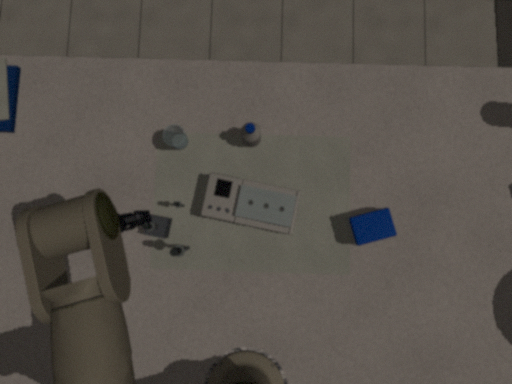

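Request:
send_rows:
  rows: "1 5 0.1 -0.2 0;1 9 0.1 -0.2 0;1 12 0.1 -0.2 0;1 15 0.1 -0.2 0;1 17 0.1 -0.2 0;1 17.9 0.1 -0.2 0;1 17.9 0.1 -0.2 0;1 17.9 0.1 -0.2 0"

```text
time_s: 4.8
eef_pos: [469.9, 274.4, 121.2]
ee_rot: [0.574, 0.414, 0.573, -0.413]
force: [0.6, 0.5, 0.5]
grip_width: 1.004
```

```bash
python3 - <<'E'
from h import *
np.set_printoptions(precision=2,suppress=True)
s=ctrl.sense(); print(s['time_s'],s['eef_pos'],s['force'],s['dq']); print(shift((469,275,120)))
p=snap('scene','scene3')
c=(388,210); a=p['pixels'][c[1]-60:c[1]+60,c[0]-60:c[0]+60,::-1]
cv2.imwrite('pics/c3.png',cv2.convertScaleAbs(cv2.resize(a,(600,600),interpolation=cv2.INTER_CUBIC),alpha=1.8))
E
```

```text
4.8 [469.9  274.41 121.21] [0.63 0.47 0.55] [ 0.01 -0.   -0.01  0.   -0.   -0.  ]
[ 0.12 -0.07 -0.08]
```

View pics/c3.png

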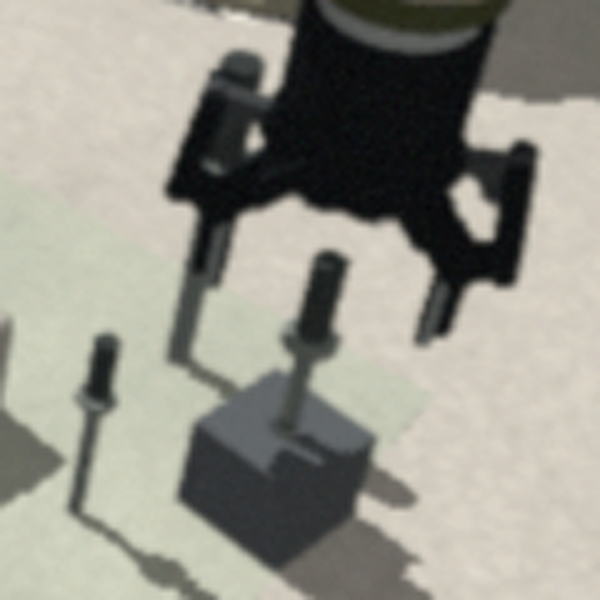

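Request:
send_rows:
  rows: "0 0.1 0 0 0;0 0.1 0 0 0;0 0.1 0 0 0;0 0.1 0 0 0;0 0.1 0 0 0;0 0.1 0 0 0;0 0.1 0 0 0;0 0.1 0 0 0;0 0.1 0 0 0;0 0.1 0 0 0"
  grip_force: 90

```text
time_s: 5.85
eef_pos: [469.5, 274.7, 119.2]
ee_rot: [0.574, 0.414, 0.574, -0.413]
force: [-1.2, 0.9, 5.8]
grip_width: 0.162
```

```bash
python3 - <<'E'
from h import *
np.set_printoptions(precision=2,suppress=True)
s=ctrl.sense(); print(s['time_s'],s['eef_pos'],s['force'],s['wrist_torque'],s['grip_width']*85)
p=snap('scene','scene4')
c=(388,210); a=p['pixels'][c[1]-60:c[1]+60,c[0]-60:c[0]+60,::-1]
cv2.imwrite('pics/c4.png',cv2.convertScaleAbs(cv2.resize(a,(600,600),interpolation=cv2.INTER_CUBIC),alpha=1.8))
E
```

```text
5.85 [469.47 274.71 119.23] [-1.18  0.87  5.76] [ 0.13  0.15 -0.  ] 13.772809822245064
```

View pics/c4.png

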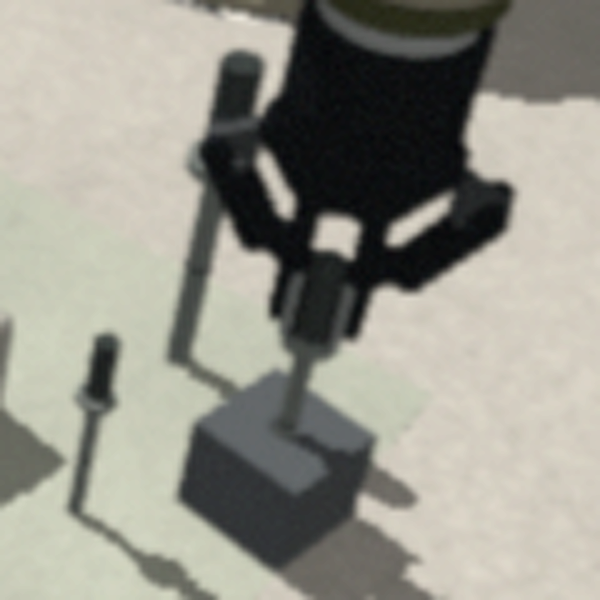

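Request:
send_rows:
  rows: "0 -0.5 0 0 0;0 -2 0 0 0;0 -4 0 0 0;0 -7 0 0 0;0 -10.5 0 0 0;0 -10.5 0 0 0;0 -10.5 0 0 0"

```text
time_s: 6.6
eef_pos: [469.2, 274.5, 223.9]
ee_rot: [0.574, 0.413, 0.574, -0.413]
force: [-0.7, 0.1, -1.3]
grip_width: 0.164
```

```bash
python3 - <<'E'
from h import *
np.set_printoptions(precision=2,suppress=True)
s=ctrl.sense(); print(s['time_s'],s['eef_pos'],s['force'],s['wrist_torque'],s['grip_width']*85)
print(shift((544.6,2.8,222)))
p=snap('scene','scene5')
c=(388,190); a=p['pixels'][c[1]-60:c[1]+60,c[0]-60:c[0]+60,::-1]
cv2.imwrite('pics/c5.png',cv2.convertScaleAbs(cv2.resize(a,(600,600),interpolation=cv2.INTER_CUBIC),alpha=1.8))
E
```

```text
6.6 [469.21 274.5  223.89] [-0.71  0.08 -1.25] [0.   0.   0.01] 13.916459265683102
[ 0.19 -1.44 28.16]
```

View pics/c5.png

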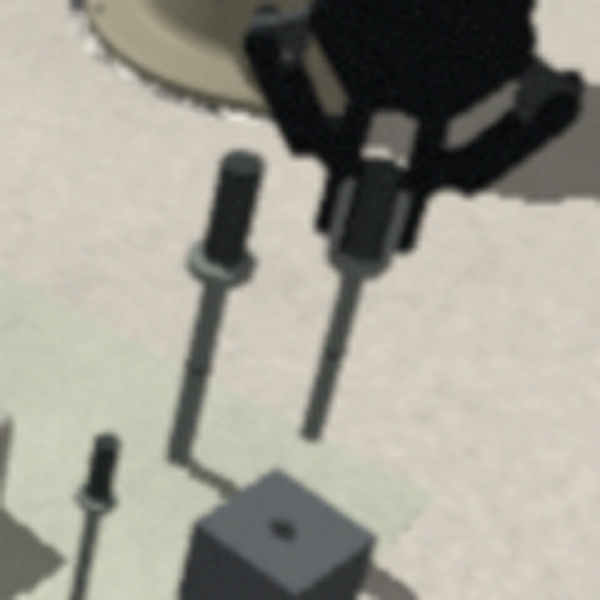

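Request:
send_rows:
  rows: "0 0 -0.3 5 0;0 0 -0.5 10 0;0 0 -0.8 15 0;0 0 -1 20 0;0 0 -1.3 24 0;0 0 -1.4 27 0;0 0.2 -1.4 28.2 0;0 0.6 -1.4 28.2 0;0 0.6 -1.4 28.2 0;0 0.6 -1.4 28.2 0"

```text
time_s: 7.65
eef_pos: [544.8, 4.1, 217.6]
ee_rot: [0.574, 0.413, 0.574, -0.413]
force: [-1.0, 0.2, -1.2]
grip_width: 0.166
```

```bash
cat > look.py <<'E'
from h import *
import sys
np.set_printoptions(precision=2,suppress=True)
n=sys.argv[1]; s=ctrl.sense(); e=s['eef_pos']; print(s['time_s'],e,s['force'],s['wrist_torque'],s['grip_width']*85)
for cam in ['scene','top']:
    p=snap(cam,cam+n)
    u=proj(p,[e[0],e[1],e[2]-110])[0]; c=np.round(proj(p,[e[0],e[1],100])[0]).astype(int)
    r=40 if cam=='scene' else 40
    o=c-r; a=p['pixels'][o[1]:o[1]+2*r,o[0]:o[0]+2*r,::-1]
    print(cam,'origin',o,'pred tip crop px',(u-o+.5)*7.5-.5)
    cv2.imwrite(f'pics/c{n}_{cam}.png',cv2.convertScaleAbs(cv2.resize(a,(600,600),interpolation=cv2.INTER_CUBIC),alpha=1.6))
E
python3 look.py 6
```

```text
7.65 [544.8    4.07 217.63] [-1.    0.16 -1.23] [-0.01  0.03 -0.04] 14.114782079108672
scene origin [235 146] pred tip crop px [306.1  283.34]
top origin [209 161] pred tip crop px [301.7  304.69]
```

View pics/c6_scene.png

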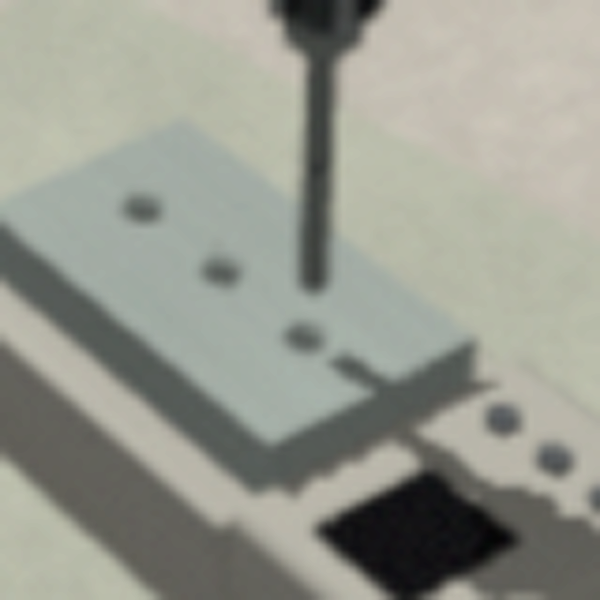

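View pics/c6_top.png

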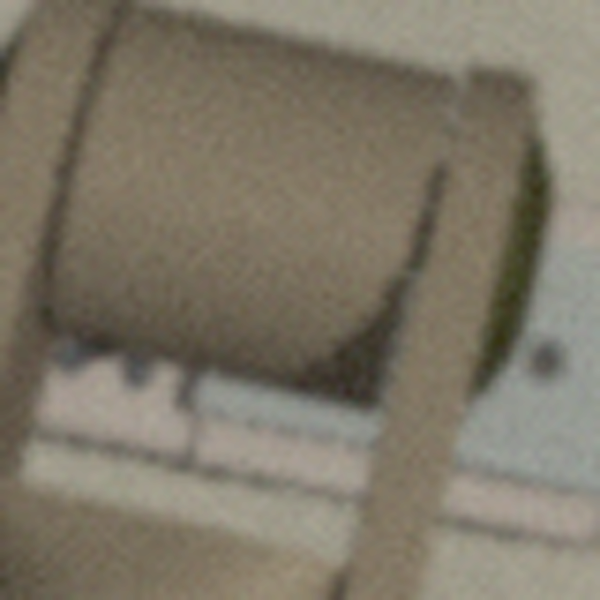

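```bash
python3 - <<'E'
from h import *
np.set_printoptions(precision=2,suppress=True)
p=capture('scene'); e=ctrl.sense()['eef_pos']
f=lambda x,y:((x+.5)/7.5-.5+235,(y+.5)/7.5-.5+146)
for t in [(313,283),(313,287)]: print('tip',back(p,f(*t),e[2]-110)-e)
for t in [(305,337),(221,270),(142,209)]: print('well',back(p,f(*t),85))
m=[back(p,f(317,165),e[2]-58)-e,]; print('mark',m)
# hand axis check: flange centre
print('flange',back(p,f(322,45),e[2]-7)-e)
E
```

```text
tip [  -1.5     2.42 -110.  ]
tip [   0.11    3.78 -110.  ]
well [545.01   4.77  85.  ]
well [536.97 -39.75  85.  ]
well [529.9  -82.94  85.  ]
mark [array([  2.21,   4.81, -58.  ])]
flange [ 7.37  8.74 -7.  ]
```

Request:
send_rows:
  rows: "0 0.8 -0.1 0.25 0;0 1.6 -0.1 0.25 0;0 1.8 -0.1 0.25 0;0 1.8 -0.1 0.25 0"

```text
time_s: 8.2
eef_pos: [544.8, -0.0, 199.4]
ee_rot: [0.573, 0.413, 0.574, -0.414]
force: [0.2, 0.1, -0.2]
grip_width: 0.164
```

```bash
python3 look.py 7; python3 - <<'E'
from h import *
np.set_printoptions(precision=2,suppress=True)
p=capture('scene');e=ctrl.sense()['eef_pos']
print((proj(p,[[e[0],e[1],e[2]-z] for z in (110,60,3)])))
E
```

```text
8.2 [544.84  -0.   199.35] [ 0.22  0.09 -0.2 ] [ 0.02  0.02 -0.01] 13.96182373358068
scene origin [234 145] pred tip crop px [302.37 328.15]
top origin [210 161] pred tip crop px [306.51 307.93]
[[273.79 188.12]
 [274.44 172.32]
 [275.23 153.11]]
```

View pics/c7_scene.png

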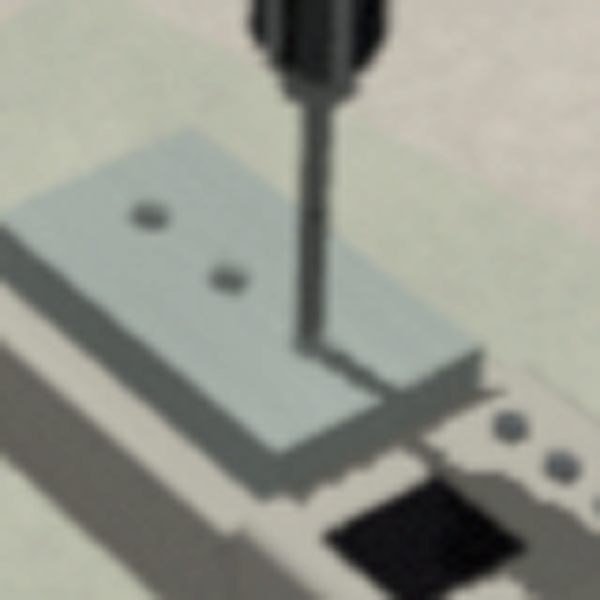

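Request:
send_rows:
  rows: "0 0.3 0 -0.05 0;0 0.6 0 -0.05 0;0 0.9 0 -0.05 0;0 0.9 0 -0.05 0"

```text
time_s: 8.75
eef_pos: [544.7, 0.9, 190.8]
ee_rot: [0.573, 0.414, 0.574, -0.413]
force: [-0.0, 2.4, -1.8]
grip_width: 0.165
```

```bash
python3 look.py 8
```

```text
8.75 [544.68   0.92 190.75] [-0.03  2.38 -1.76] [0.71 0.04 0.03] 14.039438365337732
scene origin [234 145] pred tip crop px [303.95 348.78]
top origin [210 161] pred tip crop px [304.68 309.67]
```

View pics/c8_scene.png

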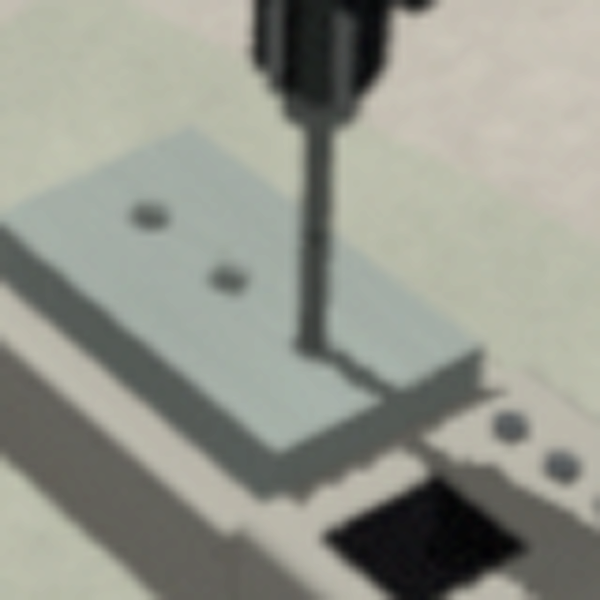

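Request:
send_rows:
  rows: "0 0.3 0.05 -0.15 0;0 0.8 0.05 -0.15 0;0 1.4 0.05 -0.15 0;0 2 0.05 -0.15 0;0 2 0.05 -0.15 0;0 2 0.05 -0.15 0"

```text
time_s: 9.45
eef_pos: [544.9, 1.9, 170.9]
ee_rot: [0.574, 0.413, 0.574, -0.413]
force: [-0.6, -0.9, -0.7]
grip_width: 0.164
```

Request:
send_rows:
  rows: "0 0.4 0 0 0;0 0.8 0 0 0;0 1.1 0 0 0;0 1.4 0 0 0;0 1.6 0 0 0;0 1.6 0 0 0"

```text
time_s: 10.05
eef_pos: [544.9, 2.0, 154.8]
ee_rot: [0.574, 0.413, 0.574, -0.413]
force: [0.4, -0.4, -1.0]
grip_width: 0.165
```

Request:
send_rows:
  rows: "0 0.1 0 0 0;0 0.2 0 0 0;0 0.2 0 0 0"

```text
time_s: 10.35
eef_pos: [545.0, 2.0, 153.0]
ee_rot: [0.574, 0.413, 0.574, -0.413]
force: [-0.3, -0.3, 0.2]
grip_width: 0.167
```

Request:
send_rows:
  rows: "0 0.1 0 0 0;0 0.2 0 0 0;0 0.3 0 0 0;0 0.3 0 0 0"

```text
time_s: 10.75
eef_pos: [545.2, 2.1, 150.5]
ee_rot: [0.574, 0.414, 0.573, -0.413]
force: [-1.6, 0.2, 5.3]
grip_width: 0.163
```

Request:
send_rows:
  rows: "0 0.1 0 0 0;0 0.2 0 0 0;0 0.3 0 0 0;0 0.3 0 0 0"

```text
time_s: 11.15
eef_pos: [546.0, 2.1, 150.3]
ee_rot: [0.575, 0.414, 0.572, -0.413]
force: [-4.7, 2.1, 25.1]
grip_width: 0.164
```

Request:
send_rows:
  rows: "0 -0.1 0 0 0;0 -0.1 0 0 0"

```text
time_s: 11.35
eef_pos: [545.8, 2.1, 150.3]
ee_rot: [0.575, 0.414, 0.573, -0.413]
force: [-3.2, 0.8, 17.4]
grip_width: 0.166
```

```bash
python3 look.py 9
```

```text
11.35 [545.76   2.06 150.34] [-3.18  0.82 17.39] [ 0.39  0.9  -0.01] 14.14846795239192
scene origin [234 146] pred tip crop px [300.71 434.14]
top origin [210 161] pred tip crop px [304.65 313.13]
```

View pics/c9_scene.png

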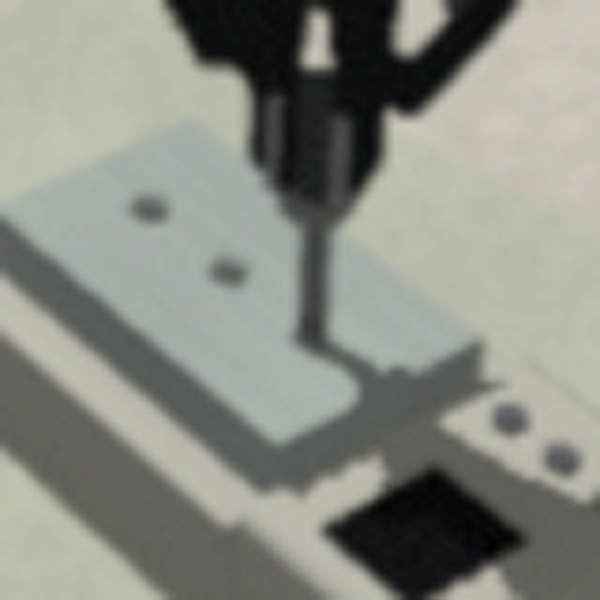

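```bash
python3 - <<'E'
import cv2,numpy as np
for n in ('7','8','9'):
    g=cv2.cvtColor(cv2.imread(f'pics/scene{n}.png'),cv2.COLOR_BGR2GRAY)
    print(n); 
    for r in range(155,195): print(r,g[r,271:281])
E
```

```text
7
155 [71 44 37 29 25 24 26 37 44 47]
156 [79 48 41 40 36 34 35 39 43 48]
157 [95 59 46 43 41 42 42 43 46 59]
158 [106  87  69  52  44  43  44  51  69  89]
159 [115 113  99  68  44  42  47  72 101 115]
160 [117 115 102  72  45  41  54  88 114 118]
161 [116 116 104  72  45  42  53  88 115 117]
162 [117 116 105  73  46  42  54  88 114 116]
163 [116 116 103  74  45  43  53  88 114 116]
164 [117 116 104  74  45  41  57  91 115 116]
165 [116 116 103  71  46  43  62  95 115 117]
166 [116 114 101  68  44  44  63  95 115 117]
167 [116 114  99  63  42  43  62  95 115 117]
168 [116 115  99  62  43  43  63  96 116 117]
169 [116 115  98  62  43  43  66  98 115 117]
170 [112 113  97  61  43  45  72 103 116 116]
171 [108 109  95  60  43  44  73 104 116 117]
172 [106 105  89  58  41  44  70 103 116 117]
173 [105 104  88  53  37  38  68 101 115 116]
174 [105 104  87  54  38  40  70 101 114 115]
175 [105 103  84  50  41  44  70  99 113 115]
176 [104 104  85  49  41  44  70  99 110 113]
177 [104 102  85  49  41  46  76 102 107 111]
178 [105 103  85  49  43  46  76 103 106 106]
179 [105 103  85  50  41
[... 3435 characters left out ...]
8 105 107]
180 [106 105  90  60  43  43  62  90 106 106]
181 [107 106  91  59  43  44  66  94 106 108]
182 [107 105  90  59  44  45  67  94 105 107]
183 [107 107  90  59  43  45  67  94 106 107]
184 [108 106  91  59  43  45  67  95 106 106]
185 [107 105  91  59  42  44  67  94 105 106]
186 [107 105  90  57  43  45  67  95 106 107]
187 [108 106  89  56  42  45  69  97 107 107]
188 [109 106  87  48  39  43  71 100 109 109]
189 [108 104  81  44  37  40  72 102 108 109]
190 [107  97  71  45  38  41  69  98 107 109]
191 [107  98  75  53  44  43  60  84  99 107]
192 [109 105  94  75  59  50  53  61  78  94]
193 [109 108 107 101  87  76  68  61  61  64]
194 [109 109 109 108 107 104  95  80  71  59]
```

Request:
send_rows:
  rows: "0 -0.5 0 0 0;0 -2.5 0 0 0;0 -4.5 0 0 0;0 -5.8 0 0 0;0 -5.8 0 0 0;0 -5.8 -1 2 0;0 -5.8 -2.15 3.95 0;0 -5.8 -2.15 3.95 0;0 -5.8 -2.15 3.95 0;0 -5.8 -2.15 3.95 0"

```text
time_s: 12.45
eef_pos: [537.0, -41.6, 205.4]
ee_rot: [0.573, 0.413, 0.574, -0.413]
force: [-1.1, 0.5, -0.2]
grip_width: 0.165
```

```bash
python3 look.py 10
```

```text
12.45 [536.96 -41.58 205.45] [-1.08  0.48 -0.25] [ 0.   -0.02  0.02] 14.002980402193083
scene origin [224 137] pred tip crop px [300.04 311.39]
top origin [225 165] pred tip crop px [303.97 301.16]
```

View pics/c10_scene.png

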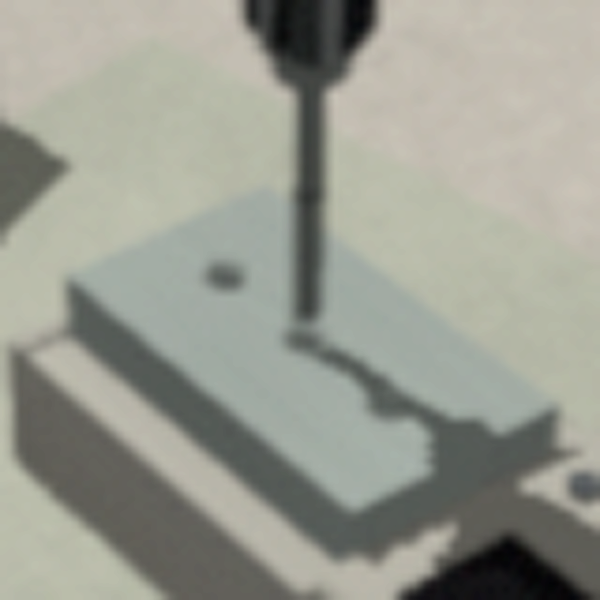

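Request:
send_rows:
  rows: "0 0.4 0 0 0;0 0.8 0 0 0;0 1.1 0 0 0;0 1.4 0 0 0;0 1.7 0 0 0;0 1.7 0 0 0"

```text
time_s: 13.15
eef_pos: [536.9, -42.2, 188.5]
ee_rot: [0.573, 0.413, 0.574, -0.414]
force: [0.8, 0.0, -1.1]
grip_width: 0.166
```

Request:
send_rows:
  rows: "0 0.6 0 0 0;0 1.2 0 0 0;0 1.8 0 0 0;0 2.3 0 0 0;0 2.8 0 0 0;0 3.2 0 0 0;0 3.2 0 0 0"

```text
time_s: 13.85
eef_pos: [536.9, -42.2, 156.5]
ee_rot: [0.573, 0.413, 0.574, -0.414]
force: [0.7, -0.0, -0.4]
grip_width: 0.163
```

Request:
send_rows:
  rows: "0 0.1 0 0 0;0 0.2 0 0 0;0 0.3 0 0 0;0 0.3 0 0 0"

```text
time_s: 14.25
eef_pos: [537.1, -42.3, 154.0]
ee_rot: [0.574, 0.413, 0.574, -0.413]
force: [0.9, -0.3, 0.3]
grip_width: 0.165
```

Request:
send_rows:
  rows: "0 0.1 0 0 0;0 0.2 0 0 0;0 0.3 0 0 0;0 0.3 0 0 0"

```text
time_s: 14.65
eef_pos: [537.0, -42.2, 150.8]
ee_rot: [0.574, 0.413, 0.574, -0.413]
force: [-0.2, 0.2, -0.7]
grip_width: 0.166
```

Request:
send_rows:
  rows: "0 0.1 0 0 0;0 0.2 0 0 0;0 0.3 0 0 0;0 0.4 0 0 0;0 0.4 0 0 0"

```text
time_s: 15.15
eef_pos: [537.0, -42.2, 146.8]
ee_rot: [0.574, 0.413, 0.574, -0.413]
force: [0.1, -1.0, -1.4]
grip_width: 0.159
```

Request:
send_rows:
  rows: "0 0.1 0 0 0;0 0.2 0 0 0;0 0.3 0 0 0;0 0.4 0 0 0"

```text
time_s: 15.55
eef_pos: [537.0, -42.2, 142.9]
ee_rot: [0.574, 0.413, 0.574, -0.413]
force: [0.6, 0.8, 0.3]
grip_width: 0.162
```

Request:
send_rows:
  rows: "0 0.1 0 0 0;0 0.2 0 0 0;0 0.3 0 0 0;0 0.4 0 0 0"

```text
time_s: 15.95
eef_pos: [537.0, -42.2, 138.9]
ee_rot: [0.574, 0.413, 0.574, -0.413]
force: [-0.3, -0.1, 1.1]
grip_width: 0.164
```

Request:
send_rows:
  rows: "0 0.1 0 0 0;0 0.2 0 0 0;0 0.2 0 0 0"

```text
time_s: 16.25
eef_pos: [537.0, -42.2, 136.8]
ee_rot: [0.574, 0.413, 0.574, -0.413]
force: [-0.3, -0.1, -0.0]
grip_width: 0.16
```

Request:
send_rows:
  rows: "0 0.1 0 0 0;0 0.2 0 0 0;0 0.2 0 0 0"

```text
time_s: 16.55
eef_pos: [537.3, -42.2, 135.6]
ee_rot: [0.574, 0.414, 0.573, -0.413]
force: [-0.8, -0.4, 5.6]
grip_width: 0.163
```

Solid contact at about 135.6 (depth near 59). I'll press firmly to confirm.

Request:
send_rows:
  rows: "0 0.1 0 0 0;0 0.15 0 0 0;0 0.15 0 0 0;0 0.15 0 0 0"

```text
time_s: 16.95
eef_pos: [537.7, -42.2, 135.4]
ee_rot: [0.574, 0.414, 0.573, -0.413]
force: [-3.5, 2.2, 15.1]
grip_width: 0.163
```

```bash
python3 look.py 11; python3 - <<'E'
import cv2
g=cv2.cvtColor(cv2.imread('pics/scene11.png'),cv2.COLOR_BGR2GRAY)
for r in range(160,188): print(r,g[r,258:272])
E
```

```text
16.95 [537.7  -42.25 135.43] [-3.52  2.25 15.12] [ 0.52  0.94 -0.04] 13.856380980071874
scene origin [223 137] pred tip crop px [301.5 466.2]
top origin [225 164] pred tip crop px [303.61 316.27]
160 [42 35 13 10 18 20 20 24 37 45 34 13 11 13]
161 [44 36 12 13 18 21 20 24 37 45 35 12 11 13]
162 [45 37 14 10 20 19 20 24 36 45 34 15  5 15]
163 [45 37 12 13 18 20 20 26 38 45 34 13  9 16]
164 [47 36 11 10 19 20 21 28 41 44 33 14  8 27]
165 [51 37 13 13 17 20 20 27 42 43 29 12 18 47]
166 [60 39 17 17 20 21 20 28 41 42 29 18 40 76]
167 [ 81  58  30  25  22  21  21  29  41  43  35  37  72 102]
168 [103  82  45  37  32  26  25  30  41  45  43  64  96 114]
169 [104  89  55  43  40  37  35  36  41  44  51  81 109 117]
170 [105  96  73  50  44  42  41  43  43  47  59  86 107 113]
171 [106 104  93  71  56  43  42  43  50  64  80  98 105 108]
172 [107 106 104  97  76  46  41  44  65  90 102 105 105 106]
173 [107 107 106 104  84  47  41  46  75 101 105 105 107 106]
174 [106 106 106 105  86  48  41  46  75 103 105 106 106 106]
175 [105 105 106 104  86  49  40  46  77 103 105 104 105 106]
176 [106 105 105 104  86  50  42  46  76 103 106 106 105 105]
177 [107 106 104 103  85  49  40  46  77 102 105 106 105 105]
178 [107 106 106 104  85  49  41  48  79 103 105 106 106 106]
179 [106 107 107 103  84  48  42  51  80 103 107 106 105 106]
180 [106 106 106 103  82  49  42  49  77 101 106 106 106 106]
181 [106 105 105  97  73  45  42  47  71  95 104 106 107 107]
182 [106 106 104  96  71  49  44  45  60  82  97 105 107 107]
183 [106 106 106 101  87  69  60  53  53  60  75  92  99 105]
184 [106 106 107 105 104  99  89  78  67  58  57  61  76  92]
185 [106 105 106 106 106 106 104 103  91  69  57  54  57  60]
186 [106 106 106 106 107 107 107 105  98  79  59  55  56  55]
187 [106 106 106 106 106 107 106 106  95  71  57  56  56  56]
```

View pics/c11_scene.png

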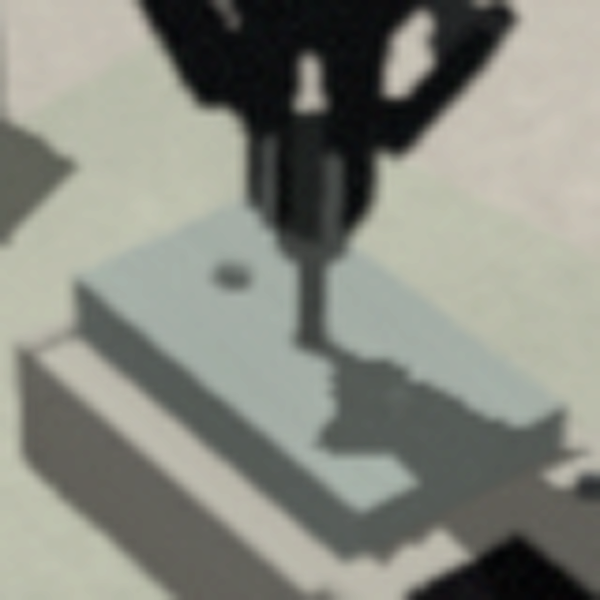

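Well_2 is sound: depth is about 59 mm and no ring shows above the rim. Next, well_3.

Request:
send_rows:
  rows: "0 -0.5 0 0 0;0 -2.5 0 0 0;0 -5 0 0 0;0 -7.2 0 0 0;0 -7.2 0 0 0;0 -7.2 0 0 0;0 -7.2 -1 2 0;0 -7.2 -2.15 3.95 0;0 -7.2 -2.15 3.95 0;0 -7.2 -2.15 3.95 0;0 -7.2 -2.15 3.95 0"

```text
time_s: 18.15
eef_pos: [529.0, -85.8, 204.8]
ee_rot: [0.573, 0.413, 0.574, -0.413]
force: [-0.2, 0.4, -0.0]
grip_width: 0.161
```

```bash
python3 look.py 12
```

```text
18.15 [528.98 -85.81 204.77] [-0.15  0.38 -0.02] [ 0.03 -0.03  0.05] 13.70283440017947
scene origin [213 128] pred tip crop px [302.76 317.36]
top origin [241 168] pred tip crop px [301.64 303.51]
```

View pics/c12_scene.png

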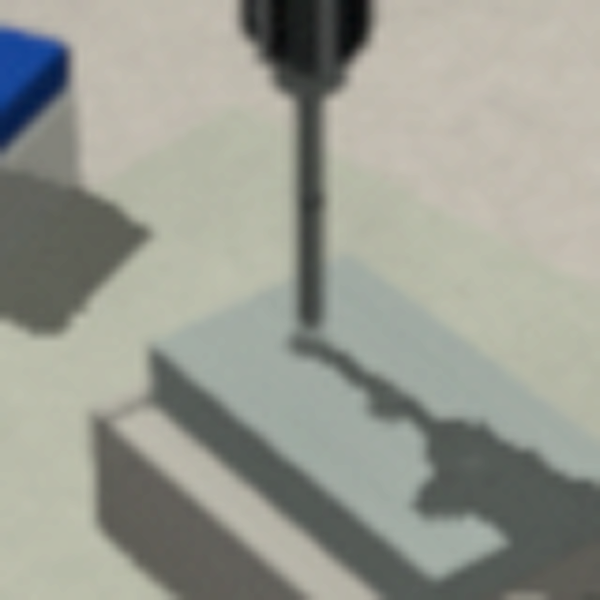

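Request:
send_rows:
  rows: "0 0.4 0 0 0;0 0.8 0 0 0;0 1.1 0 0 0;0 1.4 0 0 0;0 1.7 0 0 0;0 1.7 0 0 0"

```text
time_s: 18.85
eef_pos: [529.0, -86.5, 188.0]
ee_rot: [0.573, 0.413, 0.574, -0.414]
force: [0.8, -0.9, -0.6]
grip_width: 0.166
```

Request:
send_rows:
  rows: "0 0.6 0 0 0;0 1.2 0 0 0;0 1.8 0 0 0;0 2.3 0 0 0;0 2.8 0 0 0;0 3.2 0 0 0;0 3.2 0 0 0"

```text
time_s: 19.55
eef_pos: [529.0, -86.5, 156.0]
ee_rot: [0.573, 0.413, 0.574, -0.414]
force: [0.2, -0.2, -0.8]
grip_width: 0.16
```

Request:
send_rows:
  rows: "0 0.1 0 0 0;0 0.2 0 0 0;0 0.3 0 0 0;0 0.4 0 0 0;0 0.4 0 0 0"

```text
time_s: 20.05
eef_pos: [529.2, -86.6, 152.5]
ee_rot: [0.574, 0.413, 0.574, -0.413]
force: [0.6, -1.0, 0.7]
grip_width: 0.165
```

Request:
send_rows:
  rows: "0 0.1 0 0 0;0 0.2 0 0 0;0 0.3 0 0 0;0 0.3 0 0 0"

```text
time_s: 20.45
eef_pos: [529.1, -86.6, 149.3]
ee_rot: [0.574, 0.413, 0.574, -0.413]
force: [0.5, 0.0, 0.7]
grip_width: 0.166
```

Request:
send_rows:
  rows: "0 0.1 0 0 0;0 0.2 0 0 0;0 0.3 0 0 0;0 0.3 0 0 0"

```text
time_s: 20.85
eef_pos: [529.1, -86.5, 146.3]
ee_rot: [0.574, 0.413, 0.574, -0.413]
force: [0.7, -0.3, -0.0]
grip_width: 0.165
```

Request:
send_rows:
  rows: "0 0.1 0 0 0;0 0.2 0 0 0;0 0.3 0 0 0;0 0.4 0 0 0;0 0.5 0 0 0;0 0.6 0 0 0;0 0.6 0 0 0"

```text
time_s: 21.55
eef_pos: [529.1, -86.5, 140.3]
ee_rot: [0.574, 0.413, 0.574, -0.413]
force: [0.2, 0.1, 0.1]
grip_width: 0.161
```

Request:
send_rows:
  rows: "0 0.1 0 0 0;0 0.2 0 0 0;0 0.3 0 0 0;0 0.3 0 0 0"

```text
time_s: 21.95
eef_pos: [529.1, -86.5, 137.3]
ee_rot: [0.574, 0.413, 0.574, -0.413]
force: [0.3, -0.0, 0.6]
grip_width: 0.161
```

Request:
send_rows:
  rows: "0 0.1 0 0 0;0 0.2 0 0 0;0 0.2 0 0 0"

```text
time_s: 22.25
eef_pos: [529.1, -86.5, 135.3]
ee_rot: [0.574, 0.413, 0.574, -0.413]
force: [0.2, -0.7, 1.0]
grip_width: 0.167
```

Request:
send_rows:
  rows: "0 0.1 0 0 0;0 0.2 0 0 0;0 0.2 0 0 0"

```text
time_s: 22.55
eef_pos: [529.1, -86.5, 133.3]
ee_rot: [0.574, 0.413, 0.574, -0.413]
force: [0.1, -0.7, 0.7]
grip_width: 0.167
```

Request:
send_rows:
  rows: "0 0.1 0 0 0;0 0.15 0 0 0;0 0.15 0 0 0"

```text
time_s: 22.85
eef_pos: [529.3, -86.5, 132.4]
ee_rot: [0.574, 0.414, 0.573, -0.413]
force: [-0.3, 0.5, 4.4]
grip_width: 0.166
```

Request:
send_rows:
  rows: "0 0.1 0 0 0;0 0.15 0 0 0;0 0.15 0 0 0;0 0.15 0 0 0"

```text
time_s: 23.25
eef_pos: [529.7, -86.5, 132.3]
ee_rot: [0.574, 0.414, 0.573, -0.413]
force: [-1.9, 2.2, 16.6]
grip_width: 0.165
```

```bash
python3 look.py 13
```

```text
23.25 [529.71 -86.53 132.32] [-1.94  2.21 16.61] [ 0.43  0.69 -0.04] 13.989385842831522
scene origin [213 128] pred tip crop px [299.75 475.92]
top origin [241 168] pred tip crop px [293.88 309.86]
```

View pics/c13_scene.png

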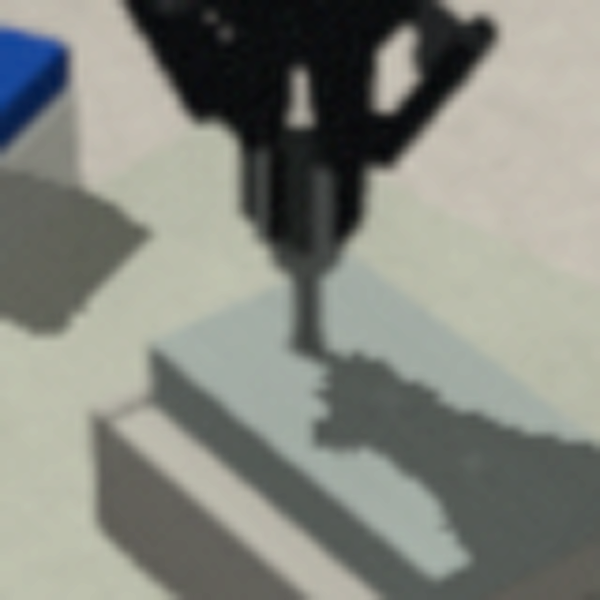

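Well_3 is sound too: depth is about 62 mm and the mark is below the rim. The fouled well is well_1, so I'm going back there.

Request:
send_rows:
  rows: "0 -0.5 0 0 0;0 -2.5 0 0 0;0 -5 0 0 0;0 -7.5 0 0 0;0 -7.5 0 0 0;0 -7.5 0 0 0;0 -7.5 2.2 -4 0;0 -7.5 4.35 -7.9 0;0 -7.5 4.35 -7.9 0;0 -7.5 4.35 -7.9 0;0 -7.5 4.35 -7.9 0;0 -7.5 4.35 -7.9 0"

```text
time_s: 24.55
eef_pos: [545.2, 1.2, 205.0]
ee_rot: [0.573, 0.414, 0.574, -0.414]
force: [-0.4, -0.6, -0.6]
grip_width: 0.165
```

```bash
python3 look.py 14
```

```text
24.55 [545.19   1.16 205.01] [-0.39 -0.64 -0.57] [-0.01 -0.01 -0.03] 14.028009417585846
scene origin [234 145] pred tip crop px [304.89 317.06]
top origin [210 161] pred tip crop px [303.05 305.99]
```

View pics/c14_scene.png

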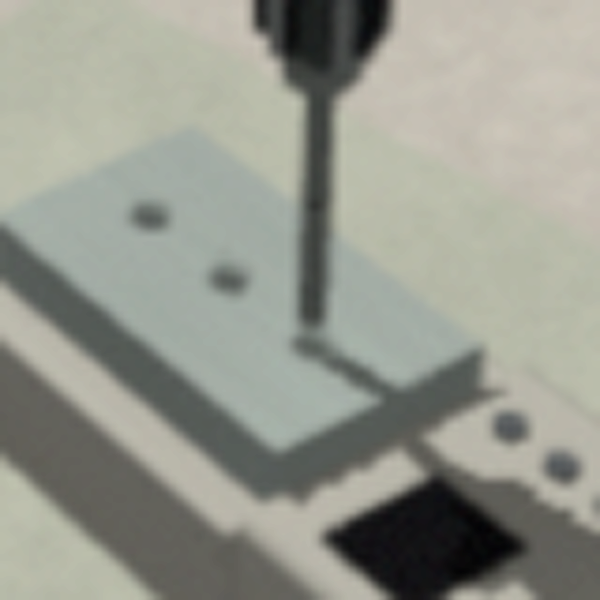

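Request:
send_rows:
  rows: "0 0.4 0 0 0;0 0.8 0 0 0;0 1.1 0 0 0;0 1.4 0 0 0;0 1.7 0 0 0;0 1.7 0 0 0"

```text
time_s: 25.25
eef_pos: [545.2, 2.2, 188.0]
ee_rot: [0.573, 0.413, 0.574, -0.414]
force: [-0.0, -0.5, -0.3]
grip_width: 0.165
```

Request:
send_rows:
  rows: "0 0.6 0 0 0;0 1.2 0 0 0;0 1.8 0 0 0;0 2.3 0 0 0;0 2.8 0 0 0;0 3.2 0 0 0;0 3.4 0 0 0;0 3.4 0 0 0"

```text
time_s: 26.05
eef_pos: [545.3, 2.2, 154.2]
ee_rot: [0.574, 0.413, 0.574, -0.413]
force: [-0.2, 0.6, -1.6]
grip_width: 0.166
```

Request:
send_rows:
  rows: "0 0.1 0 0 0;0 0.2 0 0 0;0 0.3 0 0 0;0 0.4 0 0 0;0 0.4 0 0 0"

```text
time_s: 26.55
eef_pos: [545.4, 2.2, 150.6]
ee_rot: [0.574, 0.413, 0.574, -0.413]
force: [-1.6, 0.8, -0.2]
grip_width: 0.163
```

Request:
send_rows:
  rows: "0 0.1 0 0 0;0 0.2 0 0 0;0 0.2 0 0 0;0 0.2 0 0 0"

```text
time_s: 26.95
eef_pos: [545.9, 2.3, 150.4]
ee_rot: [0.574, 0.414, 0.573, -0.413]
force: [-4.4, 1.8, 14.5]
grip_width: 0.162
```

```bash
python3 look.py 15
```

```text
26.95 [545.89   2.27 150.43] [-4.38  1.82 14.54] [ 0.42  1.14 -0.04] 13.79536808327685
scene origin [234 146] pred tip crop px [300.95 434.41]
top origin [210 161] pred tip crop px [304.12 312.78]
```

View pics/c15_scene.png

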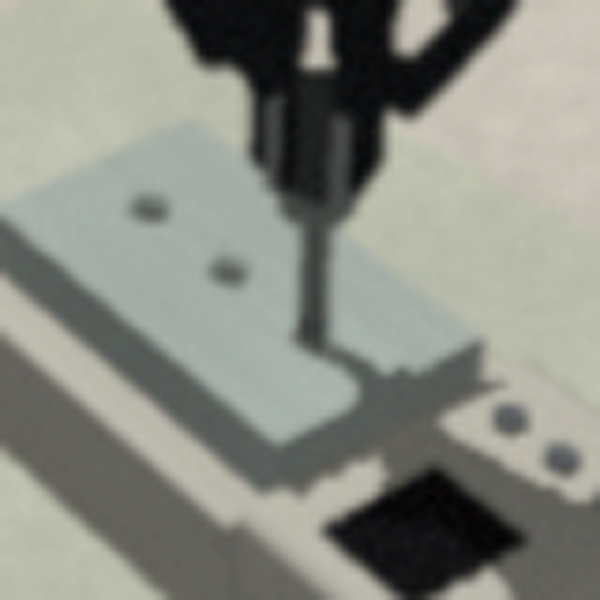

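Request:
send_rows:
  rows: "0 -0.15 0 0 0;0 -0.15 0 0 0;0.6 -0.15 0 0 0;0.6 -0.15 0 0 0;0.6 -0.15 0 0 0;0.6 -0.15 0 0 0;0.6 -0.15 0 0 0;0.6 -0.15 0 0 0;0.6 -0.15 0 0 0"

```text
time_s: 27.95
eef_pos: [545.4, 2.2, 150.0]
ee_rot: [0.574, 0.413, 0.574, -0.413]
force: [0.2, 0.2, 0.5]
grip_width: 0.606
```

```bash
python3 look.py 16
```

```text
27.95 [545.42   2.18 149.98] [0.19 0.16 0.52] [-0.    0.04  0.04] 51.532906641238135
scene origin [235 146] pred tip crop px [294.08 434.61]
top origin [210 161] pred tip crop px [304.34 314.03]
```

View pics/c16_scene.png

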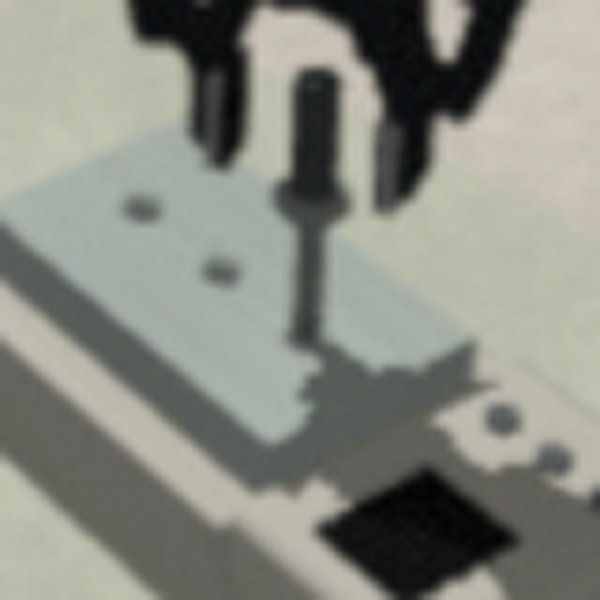

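Request:
send_rows:
  rows: "0.6 -1 0 0 0;0.6 -3 0 0 0;0.6 -6 0 0 0;0.6 -10 0 0 0;0.6 -14 0 0 0;0.6 -15 0 0 0;0.6 -15 -4 4 0;0.6 -15 -8 8 0;0.6 -15 -10 14 0;0.6 -15 -10 18 0;0.6 -15 -10 18 0;0.6 -15 -10 18 0"

```text
time_s: 29.25
eef_pos: [507.3, -201.7, 299.3]
ee_rot: [0.573, 0.414, 0.574, -0.414]
force: [0.6, 0.1, 0.4]
grip_width: 0.602
```

```bash
python3 - <<'E'
from h import *
np.set_printoptions(precision=2,suppress=True)
s=ctrl.sense(); print(s['time_s'],s['eef_pos'],s['force'])
for cam,o,r in [('scene',(235,146),40),('top',(210,161),40)]:
    p=snap(cam,cam+'17'); a=p['pixels'][o[1]:o[1]+80,o[0]:o[0]+80,::-1]
    cv2.imwrite(f'pics/c17_{cam}.png',cv2.convertScaleAbs(cv2.resize(a,(600,600),interpolation=cv2.INTER_CUBIC),alpha=1.6))
    for t in ['rod','rod_mark']: print(cam,t,[(np.round(d['location'],1),round(d['confidence'],2)) for d in nets.spot_point(p,t)])
    if cam=='scene':
        g=cv2.cvtColor(p['pixels'],cv2.COLOR_RGB2GRAY)
        for r in range(170,196): print(r,g[r,269:283])
E
```

```text
29.25 [ 507.26 -201.71  299.34] [0.6  0.07 0.36]
scene rod [(array([408.1, 185.9,  -0.1]), 0.81), (array([534.2, 207.5,   1.1]), 0.67), (array([526.1, -85.4,  88.3]), 0.47), (array([731.9, 227.3,   0.9]), 0.4), (array([ 485.1, -350.3,    5. ]), 0.29)]
scene rod_mark [(array([542.1,   2.5,  94.8]), 0.78), (array([405.1, 187.5,  68.4]), 0.6), (array([533.2, 206. ,  39.7]), 0.44)]
170 [101  99  85  56  34  20  17  19  19  19  29  55  86 106]
171 [100  93  72  45  33  20  18  17  20  20  27  42  72  99]
172 [100  92  68  43  36  30  24  23  24  26  33  43  70  99]
173 [100  91  69  45  40  38  34  32  33  35  40  47  74 102]
174 [100  98  84  58  46  40  39  40  39  41  44  59  88 107]
175 [ 99 100  94  82  64  49  40  40  43  49  64  83 101 109]
176 [100  99  99  97  87  62  42  40  47  67  90 104 109 108]
177 [ 99  99  99  99  92  68  43  39  48  75  97 105 108 109]
178 [ 86  87  88  92  90  67  43  39  45  68  87  94 102 107]
179 [57 55 58 70 78 61 41 38 41 49 58 72 88 96]
180 [52 52 51 54 52 44 38 39 39 46 51 54 59 78]
181 [52 52 52 52 49 41 39 38 41 47 51 52 54 70]
182 [52 51 52 51 
[... 251 characters left out ...]
 42 49 52 51 52 51]
188 [74 65 55 51 46 37 37 36 41 49 53 52 53 52]
189 [98 87 68 55 47 37 34 34 40 49 53 53 53 52]
190 [102  99  88  66  51  40  35  36  42  49  53  53  53  54]
191 [102 102 100  87  65  48  39  38  42  48  52  52  52  52]
192 [103 103 102  99  87  65  45  43  45  50  52  51  53  53]
193 [103 103 103 102 100  83  55  50  51  53  52  53  51  52]
194 [102 102 102 103 102  85  58  52  53  53  53  53  53  52]
195 [102 102 102 102 102  92  70  54  52  52  52  54  53  53]
top rod [(array([403.6, 192.4,   1. ]), 0.67), (array([543.5,   1.4,  36.9]), 0.64), (array([532.4, 206.4,   1.9]), 0.52)]
top rod_mark [(array([532.1, 210.9,  37.1]), 0.58), (array([407.7, 188.6,  61.2]), 0.51)]
```

View pics/c17_scene.png

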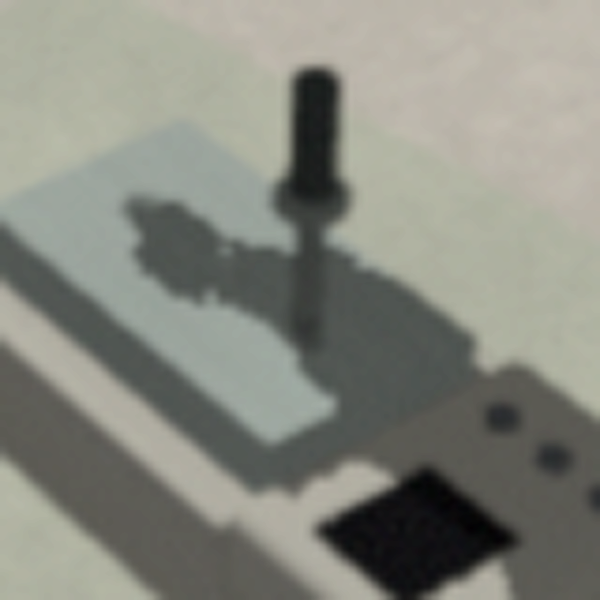

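View pics/top17.png

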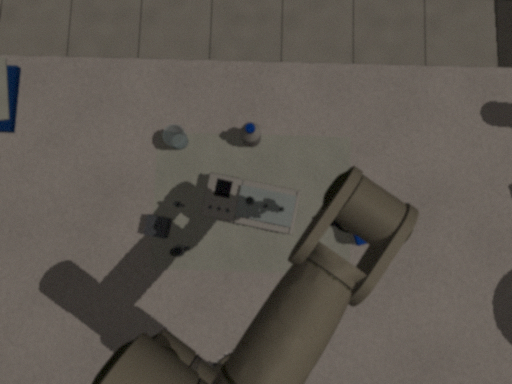

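View pics/scene17.png

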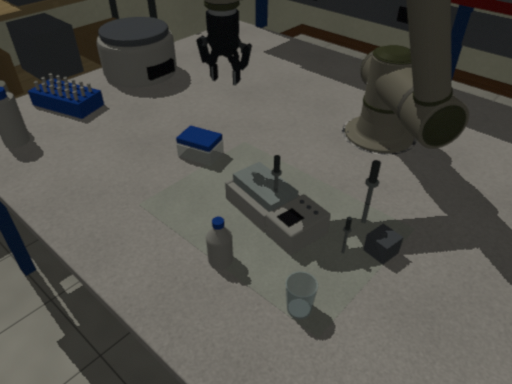

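The scene image shows the rod standing released in well_1 at (276,185), with its dark ring visible at row 189, just above the rim at about row 191. The network puts the mark at z ≈ 95, against a rim at 85. The other things have not moved.

```bash
python3 -c "
from rig import workorder,ctrl
print(workorder.finish_job()); print(ctrl.sense()['time_s'])"
```

```text
the job is handed in; nothing more can be done
None
the job is handed in; nothing more can be done
```

The fouled well is well_1, next to the control panel. The middle-sized rod now stands released at its bottom, and the job is handed in at about 29.5 s.

| Well | Solid stop below the rim | Push force | Ring mark |
|---|---|---|---|
| well_1 | about 44 mm | 17–25 N | above the rim |
| well_2 | about 59 mm | 15 N | below the rim, not visible |
| well_3 | about 62 mm | 17 N | below the rim, not visible |

- **Order:** I probed well_1, well_2 and well_3 in that order, then returned to well_1. It stopped at the same depth again, at 14.5 N.
- **Force:** the first push in well_1 briefly reached 25 N, a little over the suggested 10–20 N but well under the limits. The force reading was too noisy to show the pads resisting clearly.
- **Last checks:** with the gripper clear, the rod stands upright. The ring shows above the rim in the picture, and the network put it about 10 mm above the rim. Arm position gives about 8 mm, so the two roughly agree.
- **Network misses:** in the last scene picture the rod network missed the placed rod and reported look-alikes. In the top picture it found the rod in well_1, but the mark finder missed its mark.
- **Other things:** the other rods, bottle, tip box and beaker look unmoved.

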